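Dial open the bearing lock box

ROBOT

A 6-joint arm with a two-finger parallel gripper is mounted at the origin on a cart in front of the work surface, level with it; the furniture and walls round the work are solid. World frame = base frame: x ahead of the robot, y to its left, z up, the work surface at z = 0. Lengths are in m, angles in rad, forces in N, time in s.
With the tool pointing down it reaches from about 0.35 to 0.975 m from the base axis. Payload 7.1 kg.
Tool frame: the origin (TCP) lies midway between the tips of the shut fingers; the grasp point (between the pads) lies 19 mm behind it; z points along the fingers, y is the line along which they close (so a half turn about z gives the same grasp; the last joint's range is limited). The gripper opens to 88 mm and grips with 3 to 60 N. Pads are 20 mm wide; open, the fingers measure 115 mm over their backs; the gripper's body (75 mm by 178 mm) begins 61 mm behind the grasp point.
Start: joints at [-0.019, 0.423, 1.63, -0, 1.089, -0.019], TCP at [0.625, 0, 0.223] pointing down, gripper open.
Joint ranges: [-3, 3], [-0.9, 2.11], [0.09, 2.58], [-1.31, 4.45], [0.11, 2.69], [-2.54, 2.54]. Speed limits (rad/s): [2.39, 2.39, 3.01, 3.14, 3.14, 3.14].

INTERFACE

Orientations are given as a unit quaternion [w, x, y, z].
In Python, from bench import observe, imaging, sign_off, look_for, outline_of gives the robot as it stands.
- The arm moves only by the tool apply_moves, never from a script. Its argument "increments" is a list of rows, each a list of 4 numbers: the shift along the tool's x, y, z in m, then the turn about the tool's z in rad. A call has 1 to 12 rows; each row shifts and turns the commanded pose from where the row before left it, along the tool's axes as they then stand; what a row does not reach is not made up. A row lasts 1/10 s, in which the tool goes at most 50 mm and 8.59 degrees, less where a joint would pass 70% of its speed; a pose out of reach is approached as far as the arm can. A call is refused whole if a number of a shift passes 0.05 or a number of a turn 0.15, either way. A call with a gripper value outside its range is refused whole. "fingers" is the opening, from 0 (shut) to 1 (fully open), set as the call begins (left out, the last holds). The fingers move at their own pace and stop on an object; "squeeze" is the grip in N (left out, the last holds). Time passes only in rows, so rows that do not move let the fingers close. It gives the time, the measured TCP pose, the force, the opening and the grip force at its end, in the units of the state.
- observe(): the state, without advancing time (a new reading comes with each control period).
- imaging.get_image(name): name is "scene" or "side" or "wrist"; returns the picture (384x512x3 uint8, red, green, blue); there is no depth.
- imaging.camera_model(name): a dict with "intrinsics" (3x3 intrinsics, pixels), "k1" (the pictures are not rectified: a ray, as slopes to the right and down, at radius r is drawn at 1 + k1 r^2 times it, then the intrinsics apply), "world_from_camera" (4x4, takes a point from camera to world coordinates); the wrist camera has in their place "tool_from_camera" (4x4, takes a point from camera to tool coordinates, whose origin is the TCP and whose axes are the flange's). Camera axes: x right, y down, z forward; pixel columns grow to the right and rows downward; lengths in m; the calibration is good to about 2 mm. A picture is of the moment at which its call begins: read the wrist's pose just before it. camera_model takes no time and is no camera call.
- sign_off(): hands the job in; it is judged then, once.
Trained networks look in the newest picture that a camera, given by its name, has taken for a name from the list of things; names that differ only in an ending like _2 or _b are one class to them, and where a whole thing is asked for, a point or a joint stands for the part that bears it (a point fixed in the world has none). Each returns a list of dicts, best first, with "score" (0 to 1); they miss things now and then, are a little off and sometimes report something else, mostly with a low value. They report only what shows in the picture. A call takes as long as a camera call.
- look_for(name, camera): "xy" ([column, row] in pixels, amid what is visible of it).
- outline_of(name, camera): "pixels" (384x512 bool, what is visible of it) and "xy" ([column, row] in pixels, amid what is visible of it).
The state is a dict: "clock": time; "joint_positions": joint angles; "joint_vel": joint speeds; "tau": joint torques, N m; "tcp_pos": TCP position; "tool_rot": TCP orientation; "force": force on the tool from outside, world axes, zero at the start; "moment": the same for the moment, N m; "finger_gap": finger opening in m; "grip_force": force on a finger pad.
Only numpy, scipy, OpenCV 4.12 (cv2) and the standard library are available. Lean on these libraries where they do the work, as an engineer would, in place of code of your own. Each camera call takes 0.05 s, during which the arm holds its last target. There are 200 camera calls.

TASK

Unlock the bearing box with the crank on its dial, whose marks are like a clock's with twelve at the wide mark: turn clockwise past four o'clock once and stop at four the second time; turn back counter-clockwise past four once and stop at the next one o'clock; then turn clockwise again, feeling for the place where the bolt snaps in and stops the dial, and do not force the crank against it. Then let go of the crank and slide the lid fully open towards the box's low front wall. Leave the other things on the bench where they are.

Things in the scene. Friction and masses are not known exactly. Their poses are not given: they have to be found in the camera images.
- lockbox: grey steel lock box, fixed to the bench, 130 (x) x 246 (y) x 62 mm high; origin on the bench, 60 mm to the -y side of the dial axis; x runs from its low front wall (nearest the robot) to its back, y to its left, z up. The left part is the lock case with the dial on top, the right part a compartment closed by a flat sliding lid.
- dial_axis (a point): point on the dial's vertical axis, 100 mm above the bench, level with the middle of the crank knob; axes as the box's. Round the 82 mm aluminium dial twelve raised marks stand on the case as on a clock: twelve, the wide mark, on the +x side, three on -y, six on -x (nearest the robot), nine on +y. Clockwise is as seen from above.
- dial_face (a point): centre of the dial's upper face, 71 mm above the bench; +x here points along the crank. The dial turns endlessly, with 1 to 9 N at the knob. Two wheels behind it are each dragged along only after 4.8 rad of play in the new direction (2 to 4 N more at each pick-up), so passes count and overshoot is not undone by turning back. Stop at four and at one within 7 degrees.
- crank_knob (a point): middle of the upright black crank knob, 16 mm in diameter, 39 mm tall (top 16 mm above this point, crank arm 23 mm below), 32 mm from the dial axis. It spins freely on its pin, so pinched from above it can be carried round in circles without turning the gripper. The dark crank arm under it is the dial's pointer; it starts between half past four and nine o'clock.
- bolt (a joint): travel of the spring bolt, m: 0 riding on the wheels (locked), 0.012 snapped into all gates. A 4 to 5 N spring drives it, and only the right combination lets it in. This happens on the last clockwise turn, at a place that differs each time, between four and eight o'clock. The dial is then stopped dead, with about 0.15 rad of play either way.
- bolt_tab (a point): top of the small steel tab (10 x 8 mm, 8 mm high) of the bolt, in a black slot on the case between dial and lid; it moves 12 mm towards the dial (+y of the box) when the bolt snaps in. Not to be handled. The load on the bolt, from the wheels or the lid, must stay below 25 N; 25 N at the crank knob makes about 20 N there.
- lid (a joint): travel of the lid, m: 0 shut, 0.065 fully open at its end stop; it slides along the box's -x and stays where it is left; about 3 N of friction. Held shut by the bolt until that has snapped in.
- lid_grip (a point): middle of the upright black grip bar on the lid, 12 mm thick (along the box's x), 44 mm long (along y); the bar's top is 12 mm above this point, the lid's surface 16 mm below it.
- tape: bystander: blue tape roll, 84 x 105 x 48 mm, standing flat in front of the box; origin under it
- pen: bystander: marker pen, 131 mm, lying in front of the box; origin at its underside
- wrench: bystander: 170 mm spanner lying in front of the box; origin at its underside
- bearing_top: bystander: orange bearing carton 54 x 54 x 25 mm, left of the box; origin under it
- wheel_back: bystander: green wheel 140 mm wide, 55 mm high, behind the box; origin under it
- wheel_side: bystander: green wheel 140 mm wide, 62 mm high, right of the box; origin under it

How it is judged:
By the outcome, as a careful person would: the job done as asked, in the order asked, and still so for the second after the job is handed in, with the robot touching nothing.
It also fails if it takes over 72 s, if anything falls off the work surface, if the arm or the gripper's body presses on something with over 40 N, if the wrist force passes 120 N, or if a joint passes its speed limit or range.

## Working session

There is one attempt and no reset: what is moved stays moved. The work goes in short steps, Python scripts to look and compute and a tool call to move; the robot and the scene stay as the last step left them, time stands still between calls to the robot, and variables do not carry over. Pictures are saved under pics/ and viewed, at most 10 in all, crops included, and the job is handed in when it is done.

Besides the shell and the picture viewer there is one more tool, called in YAML: its name, and indented under it one key for each argument. apply_moves: Moves the arm, as the interface text tells. Its arguments: {"type":"object","properties":{"increments":{"type":"array","items":{"type":"array","items":{"type":"number"}}},"fingers":{"type":"number"},"squeeze":{"type":"number"}},"required":["increments"]}

```bash
mkdir -p pics; cat > h.py <<'E'
import numpy as np, cv2
from bench import observe, imaging, sign_off, look_for, outline_of
from scipy.spatial.transform import Rotation as R
def T_tool():
    s=observe(); T=np.eye(4); w,x,y,z=s["tool_rot"]; T[:3,:3]=R.from_quat([x,y,z,w]).as_matrix(); T[:3,3]=s["tcp_pos"]; return T
def cam(name,T=None):
    m=imaging.camera_model(name)
    W=np.array(m["world_from_camera"]) if "world_from_camera" in m else (T if T is not None else T_tool())@np.array(m["tool_from_camera"])
    return np.array(m["intrinsics"]),m["k1"],W
def ray(name,xy,T=None):
    K,k1,W=cam(name,T)
    u=cv2.undistortPoints(np.array([[xy]],float),K,np.array([k1,0,0,0.]))[0,0]
    return W[:3,3],W[:3,:3]@np.array([u[0],u[1],1])
def at_z(name,xy,z,T=None):
    o,d=ray(name,xy,T); return o+d*(z-o[2])/d[2]
def proj(name,P,T=None):
    K,k1,W=cam(name,T); V=np.linalg.inv(W)
    return cv2.projectPoints(np.array(P,float).reshape(-1,1,3),cv2.Rodrigues(V[:3,:3])[0],V[:3,3],K,np.array([k1,0,0,0.]))[0][:,0]
def snap(name,f=None):
    T=T_tool(); im=imaging.get_image(name)
    if f: cv2.imwrite("pics/"+f,im[:,:,::-1])
    return im,T
E
python3 - <<'E'
from h import *
print({k:np.round(v,3) for k,v in observe().items()})
ims=[]
Z={"crank_knob":.1,"lid_grip":.078,"bolt_tab":.07,"dial_face":.071,"lockbox":.05,"tape":.024,"pen":.005,"wrench":.004,"wheel_side":.04,"wheel_back":.04,"bearing_top":.02}
for c in ["scene","wrist","side"]:
    im,T=snap(c); ims.append(im)
    print(c,np.round(cam(c,T)[2][:3,3],3))
    for n,z in Z.items():
        r=look_for(n,c)
        if r: print(n,np.round(r[0]["xy"]),round(r[0]["score"],2),np.round(at_z(c,r[0]["xy"],z,T),3))
cv2.imwrite("pics/a.png",cv2.resize(np.vstack([np.hstack(ims[:2]),np.hstack([ims[2],ims[2]*0])]),(800,600),interpolation=cv2.INTER_AREA)[:,:,::-1])
E
```

```text
{'clock': np.float64(0.0), 'joint_positions': array([-0.019,  0.424,  1.631,  0.   ,  1.089, -0.019]), 'joint_vel': array([ 0.   , -0.   ,  0.002, -0.002, -0.002,  0.003]), 'tau': array([ 1.0000e-03, -5.4462e+01, -2.7367e+01,  6.4000e-02,  2.3000e-02,
       -0.0000e+00]), 'tcp_pos': array([0.624, 0.   , 0.222]), 'tool_rot': array([-0.001,  0.707,  0.707, -0.001]), 'force': array([ 0.606,  0.313, -0.724]), 'moment': array([ 0.014, -0.017,  0.011]), 'grip_force': np.float64(0.0), 'finger_gap': np.float64(0.088)}
scene [ 0.075 -0.865  0.861]
crank_knob [228. 175.] 0.61 [0.521 0.037 0.1  ]
lid_grip [250. 203.] 0.78 [ 0.522 -0.104  0.078]
dial_face [233. 180.] 0.75 [0.54  0.036 0.071]
lockbox [242. 200.] 0.75 [ 0.525 -0.051  0.05 ]
tape [226. 279.] 0.76 [ 0.34  -0.285  0.024]
wrench [192. 210.] 0.45 [0.38  0.038 0.004]
wheel_side [332. 250.] 0.93 [ 0.644 -0.364  0.04 ]
wheel_back [301. 191.] 0.95 [ 0.727 -0.103  0.04 ]
bearing_top [248. 152.] 0.67 [0.71  0.226 0.02 ]
wrist [0.625 0.075 0.385]
crank_knob [140. 129.] 0.88 [0.518 0.053 0.1  ]
lid_grip [194. 250.] 0.76 [ 0.556 -0.084  0.078]
dial_face [173. 145.] 0.86 [0.54  0.034 0.071]
lockbox [185. 169.] 0.84 [0.545 0.003 0.05 ]
pen [ 3. 11.] 0.5 [0.339 0.178 0.005]
wrench [ 48. 137.] 0.68 [0.363 0.036 0.004]
wheel_side [279. 352.] 0.58 [ 0.659 -0.266  0.04 ]
wheel_back [370. 212.] 0.56 [ 0.767 -0.053  0.04 ]
side [0.197 0.587 0.674]
crank_knob [242. 212.] 0.69 [0.514 0.058 0.1  ]
lid_grip [266. 185.] 0.84 [ 0.524 -0.081  0.078]
bolt_tab [353. 181.] 0.57 [ 0.337 -0.221  0.07 ]
dial_face [240. 209.] 0.59 [0.54  0.025 0.071]
lockbox [250. 211.] 0.73 [ 0.528 -0.001  0.05 ]
tape [350. 182.] 0.97 [ 0.352 -0.274  0.024]
pen [293. 308.] 0.78 [0.327 0.168 0.005]
wrench [304. 254.] 0.86 [0.366 0.022 0.004]
wheel_side [267. 141.] 0.71 [ 0.647 -0.321  0.04 ]
wheel_back [192. 176.] 0.94 [ 0.745 -0.054  0.04 ]
bearing_top [118. 257.] 0.88 [0.725 0.259 0.02 ]
```

View pics/a.png

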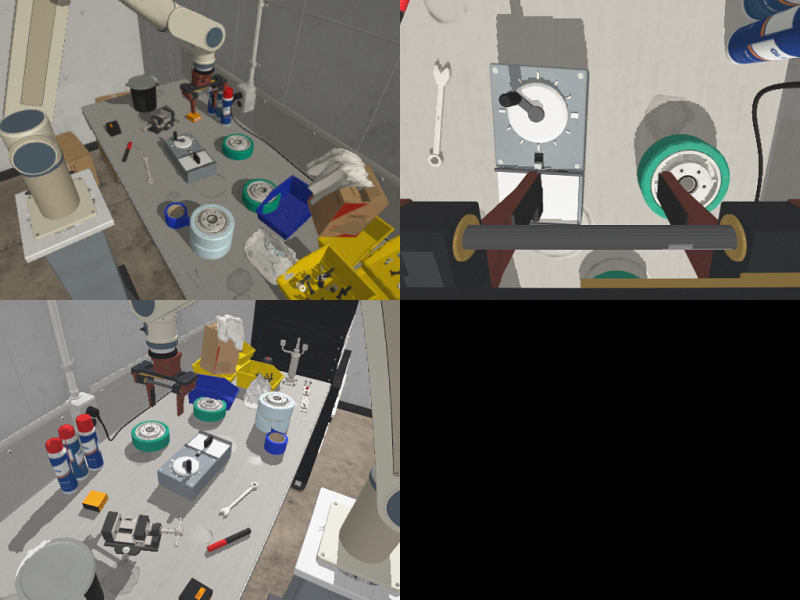

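The wrist view (top right) shows the box nearly square to the world. The dial is at about (537,115) in the montage, the crank points to the -x side slightly left, and the tab sits at (540,160). I'll look again from right over the box.

apply_moves:
  increments:
    - [-0.02,-0.028,-0.01,0]
    - [-0.02,-0.028,-0.01,0]
    - [-0.02,-0.029,-0.01,0]
    - [0,0,0,0]
    - [0,0,0,0]
  fingers: 0.5

```text
clock: 2.3
tcp_pos: [0.5403, -0.0603, 0.2533]
tool_rot: [0.001, 0.708, 0.707, 0.001]
force: [-1.0, 0.2, -0.8]
finger_gap: 0.0511
grip_force: 0.0
```

```bash
python3 - <<'E'
from h import *
im,T=snap("wrist"); print(T.round(3))
Z={"crank_knob":.1,"lid_grip":.078,"bolt_tab":.07,"dial_face":.071,"lockbox":.062}
for n,z in Z.items():
    for r in outline_of(n,"wrist")[:2]:
        m=r["pixels"].astype(np.uint8); c=cv2.minAreaRect(cv2.findNonZero(m))
        print(n,np.round(r["xy"]),round(r["score"],2),m.sum(),np.round(c[0]),np.round(c[1]),c[2],at_z("wrist",r["xy"],z,T).round(4))
cv2.imwrite("pics/b.png",cv2.resize(im,(800,600))[:,:,::-1])
E
```

```text
[[ 0.001  1.     0.002  0.54 ]
 [ 1.    -0.001 -0.    -0.06 ]
 [ 0.     0.002 -1.     0.253]
 [ 0.     0.     0.     1.   ]]
crank_knob [232.  63.] 0.61 285 [231.  62.] [21. 16.] 63.43495178222656 [0.5184 0.0535 0.1   ]
crank_knob [424. 175.] 0.41 10201 [422. 176.] [107. 119.] 90.0 [ 0.7245 -0.0596  0.1   ]
lid_grip [250. 199.] 0.66 6179 [248. 197.] [100.  65.] 2.726310968399048 [ 0.5343 -0.0935  0.078 ]
bolt_tab [254. 150.] 0.56 59 [252. 154.] [7. 7.] 90.0 [ 0.5401 -0.0367  0.07  ]
dial_face [254.  86.] 0.62 4513 [256.  86.] [77. 72.] 90.0 [0.5401 0.0338 0.071 ]
lockbox [252. 127.] 0.55 23175 [253. 132.] [120. 213.] 3.0127875804901123 [ 0.5371 -0.0109  0.062 ]
```

View pics/b.png

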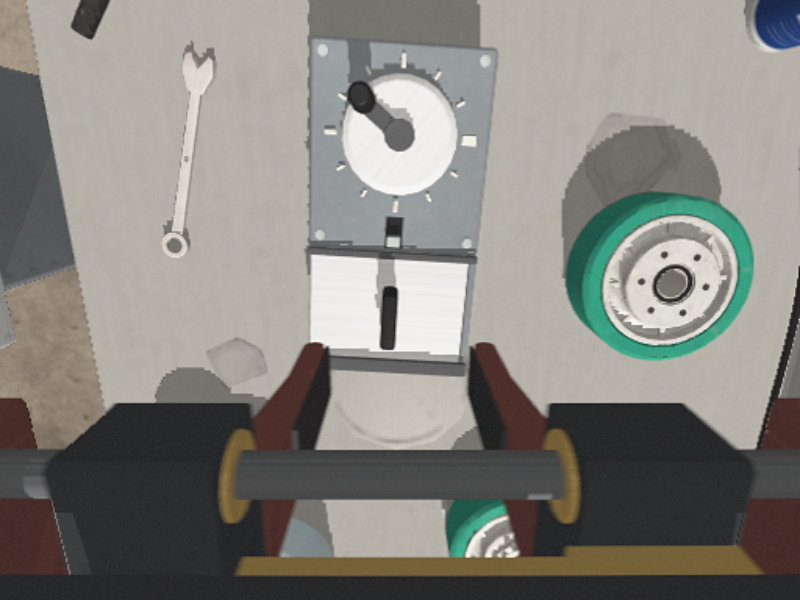

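The view shows the dial hub at about (399,134), knob top around (361,94), marks at wide (469,141), six (330,131), nine (404,60), three (396,204), grip bar (389,318) and tab (393,238). I'll convert these to world positions.

```bash
python3 - <<'E'
from h import *
T=T_tool(); s=1/1.5625
P=lambda x,y,z: at_z("wrist",(np.array([x,y])+.5)*s-.5,z,T)[:2]
m12,m6,m9,m3=[P(x,y,.065) for x,y in [(469,141),(330,131),(404,60),(396,204)]]
print("12..",m12.round(4),m6.round(4),m9.round(4),m3.round(4))
a=m12-m6;b=m9-m3
print("yaw",np.degrees([np.arctan2(a[1],a[0]),np.arctan2(b[1],b[0])-np.pi/2]),"len",np.hypot(*a),np.hypot(*b),"c",(m12+m6)/2,(m9+m3)/2)
e=P(496,48,.062)-P(310,38,.062);print("edge",np.degrees(np.arctan2(e[1],e[0])),np.hypot(*e))
for x,y,z in [(400,133,.071),(399,134,.078)]:print("c",P(x,y,z))
k=P(361,92,.116);print("knob",k)
c=(m12+m6+m9+m3)/4;d=k-c;print(c,np.hypot(*d),np.degrees(np.arctan2(d[1],d[0])))
print("grip",P(388,291,.09),P(388,345,.09),"tab",P(393,240,.07))
E
```

```text
12.. [0.5907 0.0308] [0.492  0.0375] [0.5442 0.0833] [ 0.5386 -0.0135]
yaw [-3.89317982 -3.31059662] len 0.09896157775418016 0.09691951239356293 c [0.54132199 0.03411925] [0.54143165 0.0349083 ]
edge -2.772312717571197 0.1269804524444035
c [0.54153209 0.03577813]
c [0.54083737 0.03472561]
knob [0.51833717 0.0561748 ]
[0.54137682 0.03451377] 0.03162317571478128 136.7665174723424
grip [ 0.5329332  -0.07317539] [ 0.53267134 -0.11496322] tab [ 0.53639838 -0.03938577]
```

apply_moves:
  increments:
    - [0,0,0,0.058]
    - [0.023,-0.0058,0.01,0]
    - [0.023,-0.0058,0.01,0]
    - [0.023,-0.0058,0.01,0]
    - [0.023,-0.0058,0.01,0]
    - [0.0235,-0.0057,0.01,0]
    - [0,0,0.03,0]
    - [0,0,0.03,0]
    - [0,0,0.02,0]
    - [0,0,0,0]
    - [0,0,0,0]

```text
clock: 3.7
tcp_pos: [0.518, 0.0573, 0.1226]
tool_rot: [-0.0, 0.727, 0.686, -0.0]
force: [-0.4, 0.8, 0.3]
finger_gap: 0.0438
grip_force: 0.0
```

```bash
python3 - <<'E'
from h import *
im,T=snap("wrist"); print(T.round(4))
print(proj("wrist",[[.5181,.0567,.116],[.5414,.0348,.078]],T))
for r in outline_of("crank_knob","wrist")[:1]: print(r["xy"],r["score"],at_z("wrist",r["xy"],.105,T))
a=cv2.resize(im,(800,600)); cv2.imwrite("pics/c.png",a[:,:,::-1])
E
```

```text
[[ 5.760e-02  9.983e-01 -8.000e-04  5.180e-01]
 [ 9.983e-01 -5.760e-02 -0.000e+00  5.730e-02]
 [-1.000e-04 -8.000e-04 -1.000e+00  1.226e-01]
 [ 0.000e+00  0.000e+00  0.000e+00  1.000e+00]]
[[254.54016214 232.55680043]
 [287.15230114 236.69309113]]
[252.7, 225.5] 0.79 [0.51688213 0.05679207 0.105     ]
```

View pics/c.png

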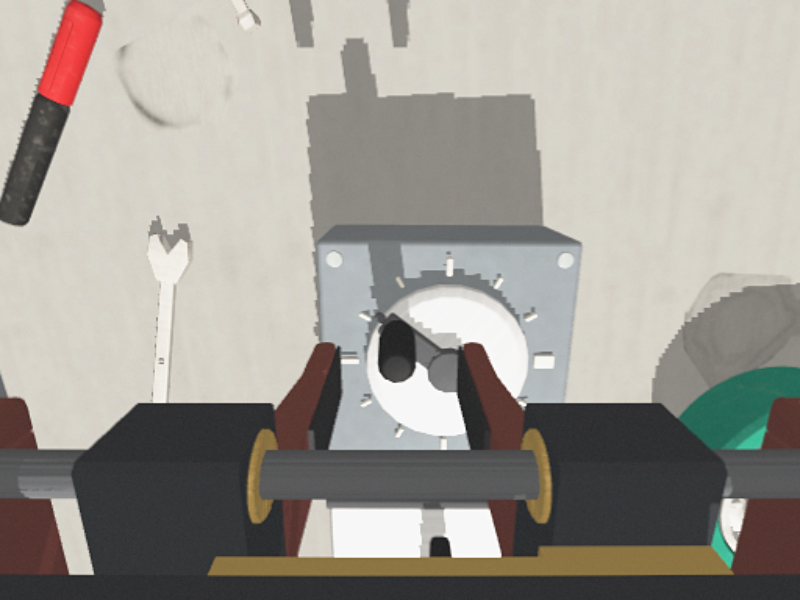

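The knob (top at (397,368)) is centred between the fingers. I'll descend and close on it.

apply_moves:
  increments:
    - [0,0,0.018,0]
    - [0,0,0.018,0]
    - [0,0,0,0]

```text
clock: 4.1
tcp_pos: [0.5173, 0.0569, 0.0863]
tool_rot: [-0.0, 0.727, 0.686, -0.0]
force: [0.9, 0.3, 0.4]
finger_gap: 0.0439
grip_force: 0.0
```

apply_moves:
  increments:
    - [0,0,0,0]
    - [0,0,0,0]
    - [0,0,0,0]
    - [0,0,0,0]
  fingers: 0.0
  squeeze: 30

```text
clock: 4.5
tcp_pos: [0.5178, 0.0571, 0.0874]
tool_rot: [-0.0, 0.727, 0.686, 0.0]
force: [-2.6, 2.3, 3.3]
finger_gap: 0.0157
grip_force: 26.3
```

```bash
python3 - <<'E'
from h import *
im,T=snap("wrist"); print(T[:3,3].round(4))
s=observe();print(s["finger_gap"],s["grip_force"],s["force"])
# knob base not visible; estimate from marks by template of circle of 12 marks at r .049
print(proj("wrist",[[.5414,.0348,.065],[.5181,.0567,.116]],T)*1.5625)
cv2.imwrite("pics/d.png",cv2.resize(im[60:348,100:484],(800,600),interpolation=cv2.INTER_CUBIC)[:,:,::-1])
E
```

```text
[0.5178 0.0571 0.0874]
0.01510089538441991 30.001303553581238 [-1.68972367  1.50323559  5.17121458]
[[454.3378589  391.20030788]
 [398.17134063 408.49442547]]
```

View pics/d.png

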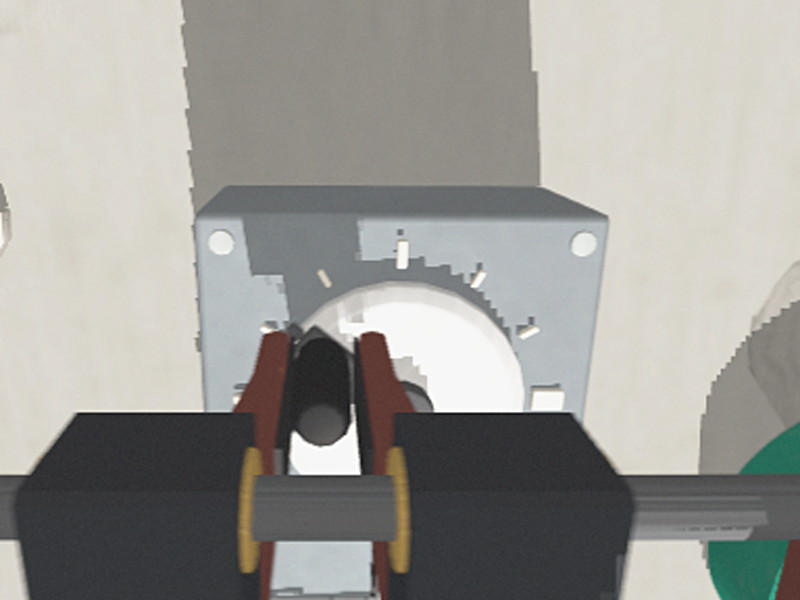

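The knob is pinched (gap 15 mm, 30 N, low side force). I'll begin the clockwise turning in 20° rows, starting from about 140° (7:20).

apply_moves:
  increments:
    - [0.0071,0.0085,0,0]
    - [0.0038,0.0104,0,0]
    - [0,0.0111,0,0]
    - [-0.0038,0.0104,0,0]
    - [-0.0071,0.0085,0,0]
    - [-0.0096,0.0056,0,0]
    - [0,0,0,0]
    - [0,0,0,0]

```text
clock: 5.35
tcp_pos: [0.5722, 0.0432, 0.0871]
tool_rot: [0.0, 0.727, 0.686, -0.0]
force: [-1.3, -3.1, 5.0]
finger_gap: 0.0152
grip_force: 30.0
```

```bash
cat >> h.py <<'E'
C=np.array([.5414,.0348]);Y=-.0576
def st():
    s=observe();d=np.array(s["tcp_pos"][:2])-C;f=s["force"]
    u=d@[np.cos(Y),np.sin(Y)];v=d@[-np.sin(Y),np.cos(Y)]
    fu=f[:2]@np.array([np.cos(Y),np.sin(Y)]);fv=f[:2]@np.array([-np.sin(Y),np.cos(Y)])
    a=np.arctan2(v,u)
    print("t",s["clock"],"u,v mm",np.round([u*1e3,v*1e3],1),"r",round(np.hypot(u,v)*1e3,1),"ang",round(np.degrees(a),1),"Frad",round(fu*np.cos(a)+fv*np.sin(a),1),"Ftan(ccw)",round(-fu*np.sin(a)+fv*np.cos(a),1),"Fz",round(f[2],1),"gap",round(s["finger_gap"],4),"grip",round(s["grip_force"],1),"z",round(s["tcp_pos"][2],4))
E
python3 -c "
from h import *
st()"
```

```text
t 5.35 u,v mm [30.3 10.2] r 31.9 ang 18.6 Frad -2.1 Ftan(ccw) -2.6 Fz 5.0 gap 0.0152 grip 30.0 z 0.0871
```

apply_moves:
  increments:
    - [-0.0109,0.0019,0,0]
    - [-0.0109,-0.0019,0,0]
    - [-0.0096,-0.0056,0,0]
    - [-0.0071,-0.0085,0,0]
    - [-0.0038,-0.0104,0,0]
    - [0,-0.0111,0,0]
    - [0.0038,-0.0104,0,0]
    - [0.0071,-0.0085,0,0]
    - [0.0096,-0.0056,0,0]
    - [0.0109,-0.0019,0,0]
    - [0.0109,0.0019,0,0]
    - [0.0096,0.0056,0,0]

```text
clock: 6.55
tcp_pos: [0.5165, 0.0564, 0.0871]
tool_rot: [-0.0, 0.727, 0.686, -0.001]
force: [-5.2, -5.6, 8.9]
finger_gap: 0.0155
grip_force: 30.0
```

```bash
python3 -c "
from h import *
st()"
```

```text
t 6.55 u,v mm [-26.1  20.1] r 32.9 ang 142.4 Frad 0.3 Ftan(ccw) 7.6 Fz 8.9 gap 0.0155 grip 30.0 z 0.0871
```

apply_moves:
  increments:
    - [0.0072,0.0085,0,0]
    - [0.0038,0.0105,0,0]
    - [0,0.0112,0,0]
    - [-0.0038,0.0105,0,0]
    - [-0.0072,0.0085,0,0]
    - [-0.0096,0.0056,0,0]
    - [-0.011,0.0019,0,0]
    - [-0.011,-0.0019,0,0]
    - [-0.0096,-0.0056,0,0]
    - [-0.0072,-0.0085,0,0]
    - [-0.0038,-0.0105,0,0]
    - [0,0,0,0]

```text
clock: 7.75
tcp_pos: [0.546, 0.0032, 0.0873]
tool_rot: [0.001, 0.727, 0.686, 0.001]
force: [2.2, 4.1, 0.9]
finger_gap: 0.0156
grip_force: 30.0
```

```bash
python3 -c "
from h import *
st()"
```

```text
t 7.75 u,v mm [  6.4 -31.3] r 32.0 ang -78.5 Frad -3.8 Ftan(ccw) 2.8 Fz 0.9 gap 0.0156 grip 30.0 z 0.0873
```

apply_moves:
  increments:
    - [0,-0.0056,0,0]
    - [0,-0.0056,0,0]
    - [0.0016,-0.0048,0,0]
    - [0.0016,-0.0047,0,0]
    - [0,0,0,0]
    - [0,0,0,0]
    - [0,0,0,0]

```text
clock: 8.45
tcp_pos: [0.5272, 0.0065, 0.0875]
tool_rot: [0.002, 0.727, 0.686, 0.002]
force: [5.8, -3.4, 0.5]
finger_gap: 0.0155
grip_force: 30.0
```

```bash
python3 - <<'E'
from h import *
st()
im,T=snap("wrist")
print(proj("wrist",[[*C,.078],[*C,.065]],T))
cv2.imwrite("pics/e.png",cv2.resize(im[60:348,100:484],(800,600),interpolation=cv2.INTER_CUBIC)[:,:,::-1])
E
```

```text
t 8.45 u,v mm [-12.6 -29.1] r 31.7 ang -113.4 Frad 0.4 Ftan(ccw) 6.7 Fz 0.5 gap 0.0155 grip 30.0 z 0.0875
[[275.34643162 184.69599132]
 [273.89492243 179.36384699]]
```

View pics/e.png

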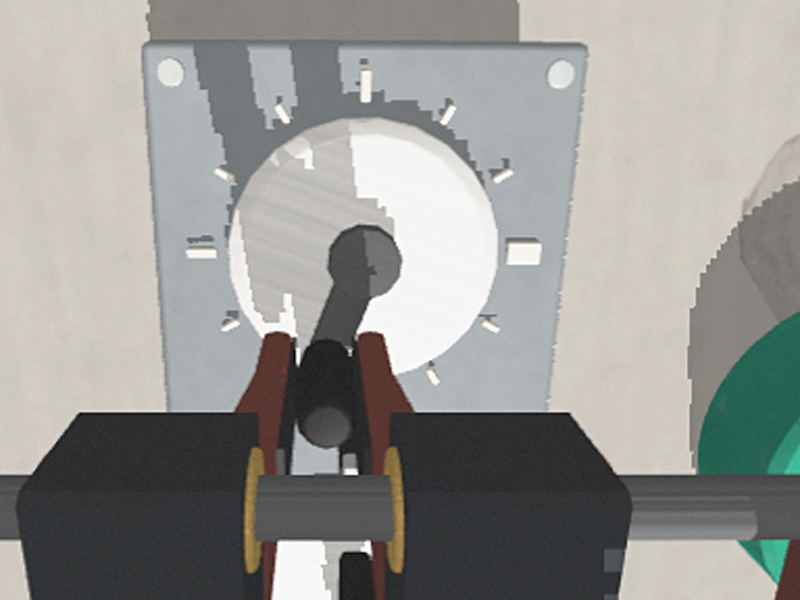

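```bash
python3 - <<'E'
from h import *
from scipy.optimize import least_squares
T=T_tool()
px=lambda x,y: np.array([100+x/2.0833-.26,60+y/2.0833-.26])
M={6:(201,252),12:(523,252),9:(366,86),10:(448,110),11:(502,173),8:(283,113),7:(224,174),5:(230,324),1:(490,324),2:(432,376)}
W=np.array([at_z("wrist",px(*p),.065,T)[:2] for p in M.values()]);h=np.array(list(M))
def f(p):
    a=p[2]-np.radians(30)*h; return (W-p[:2]-p[3]*np.c_[np.cos(a),np.sin(a)]).ravel()
s=least_squares(f,[*C,Y,.049]);print(s.x,"resid mm",np.abs(s.fun).max()*1e3)
c=s.x[:2]
for z,p in [(.078,(365,260)),(.08,(365,260))]: print("hub",z,at_z("wrist",px(*p),z,T)[:2])
for z in (.077,.08):
    a=at_z("wrist",px(365,260),z,T)[:2];b=at_z("wrist",px(333,332),z,T)[:2];d=b-a
    print("arm ang box",np.degrees(np.arctan2(d[1],d[0])-s.x[2]),"from c",np.degrees(np.arctan2(*(b-c)[::-1])-s.x[2]))
k=at_z("wrist",px(325,427),.116,T)[:2];d=k-c;print("knob",k,np.hypot(*d),np.degrees(np.arctan2(d[1],d[0])-s.x[2]))
t=T[:2,3]-c;print("tcp",np.hypot(*t),np.degrees(np.arctan2(t[1],t[0])-s.x[2]))
E
```

```text
[ 0.54109496  0.03410452 -0.06069258  0.04813802] resid mm 1.3423617053088948
hub 0.078 [0.54114519 0.03490606]
hub 0.08 [0.54102723 0.03545488]
arm ang box -112.20136163136212 from c -112.51915017772771
arm ang box -112.20136163136219 from c -113.85708512210968
knob [0.52762029 0.00422586] 0.03277653364802758 -110.79698997256844
tcp 0.03095627650899689 -113.32813024773026
```

Arm reads about -112.5° (3:45); 7.5° more to reach four.

apply_moves:
  increments:
    - [0.001,-0.0019,0,0]
    - [0.001,-0.0019,0,0]
    - [0,0,0,0]
    - [0,0,0,0]
    - [0,0,0,0]

```text
clock: 9.0
tcp_pos: [0.5239, 0.0084, 0.0875]
tool_rot: [0.003, 0.727, 0.687, 0.002]
force: [6.6, -5.5, -0.9]
finger_gap: 0.0154
grip_force: 30.0
```

```bash
sed -i 's/^C=.*/C=np.array([.5412,.0346]);Y=-.0590/' h.py; python3 -c "
from h import *
st()"
```

```text
t 9.0 u,v mm [-15.7 -27.2] r 31.4 ang -120.0 Frad 1.0 Ftan(ccw) 8.5 Fz -0.9 gap 0.0154 grip 30.0 z 0.0875
```

Stopped at four (-120°, within about 1–2°). Now counter-clockwise 450°.

apply_moves:
  increments:
    - [-0.0027,0.0053,0,0]
    - [-0.0025,0.0079,0,0]
    - [0,0.0111,0,0]
    - [0.0038,0.0104,0,0]
    - [0.0071,0.0085,0,0]
    - [0.0096,0.0056,0,0]
    - [0.0109,0.0019,0,0]
    - [0.0109,-0.0019,0,0]
    - [0.0096,-0.0056,0,0]
    - [0.0071,-0.0085,0,0]
    - [0.0038,-0.0104,0,0]
    - [0,-0.0111,0,0]

```text
clock: 10.2
tcp_pos: [0.5383, 0.0672, 0.0873]
tool_rot: [0.001, 0.727, 0.686, 0.002]
force: [5.3, 1.3, 1.4]
finger_gap: 0.0155
grip_force: 30.0
```

```bash
python3 -c "
from h import *
st()"
```

```text
t 10.2 u,v mm [-4.8 32.4] r 32.7 ang 98.4 Frad 0.8 Ftan(ccw) -5.4 Fz 1.4 gap 0.0155 grip 30.0 z 0.0873
```

apply_moves:
  increments:
    - [-0.0038,-0.0104,0,0]
    - [-0.0071,-0.0085,0,0]
    - [-0.0096,-0.0056,0,0]
    - [-0.0109,-0.0019,0,0]
    - [-0.0109,0.0019,0,0]
    - [-0.0096,0.0056,0,0]
    - [-0.0071,0.0085,0,0]
    - [-0.0038,0.0104,0,0]
    - [0,0.0111,0,0]
    - [0.0038,0.0104,0,0]
    - [0,0,0,0]
    - [0,0,0,0]

```text
clock: 11.4
tcp_pos: [0.5545, 0.0061, 0.0871]
tool_rot: [-0.0, 0.727, 0.686, -0.0]
force: [-1.6, -0.5, 10.2]
finger_gap: 0.0154
grip_force: 30.0
```

```bash
python3 -c "
from h import *
st()"
```

```text
t 11.4 u,v mm [ 14.9 -27.7] r 31.4 ang -61.7 Frad -0.2 Ftan(ccw) -1.7 Fz 10.2 gap 0.0154 grip 30.0 z 0.0871
```

apply_moves:
  increments:
    - [0.0043,0.0058,0,0]
    - [0.0055,0.0047,0,0]
    - [0,0,0,0]
    - [0,0,0,0]
    - [0,0,0,0]

```text
clock: 11.9
tcp_pos: [0.5655, 0.0149, 0.0872]
tool_rot: [-0.0, 0.727, 0.686, -0.0]
force: [-0.7, -2.4, 8.8]
finger_gap: 0.0153
grip_force: 30.0
```

```bash
python3 - <<'E'
from h import *
st()
im,T=snap("wrist")
cv2.imwrite("pics/f.png",cv2.resize(im[60:348,60:444],(800,600),interpolation=cv2.INTER_CUBIC)[:,:,::-1])
E
```

```text
t 11.9 u,v mm [ 25.4 -18.2] r 31.3 ang -35.6 Frad 0.9 Ftan(ccw) -2.3 Fz 8.8 gap 0.0153 grip 30.0 z 0.0872
```

View pics/f.png

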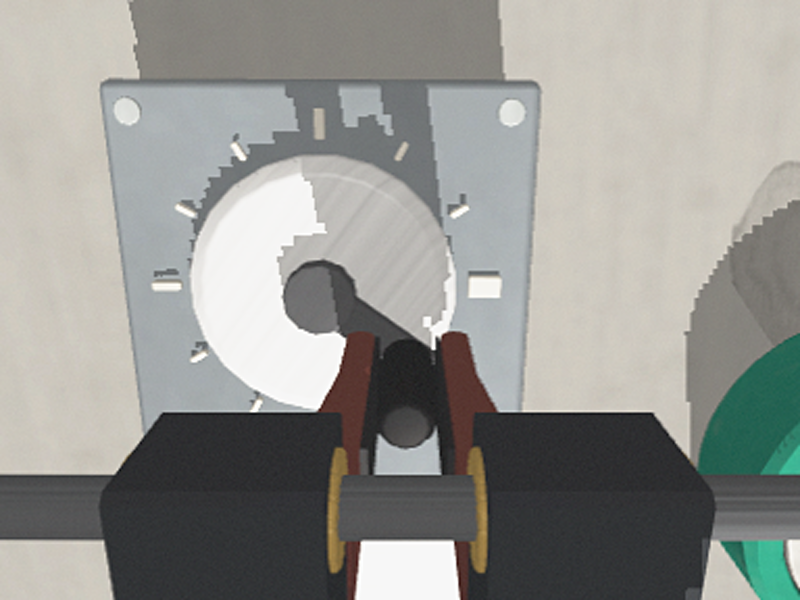

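```bash
python3 - <<'E'
from h import *
T=T_tool()
px=lambda x,y: np.array([60+x/2.0833-.26,60+y/2.0833-.26])
P=lambda x,y,z: at_z("wrist",px(x,y),z,T)[:2]
A=lambda d: np.degrees(np.arctan2(d[1],d[0])-Y)
print("axis 6-12",A(P(485,285,.065)-P(167,285,.065)), (P(485,285,.065)+P(167,285,.065))/2)
print("edge",A(P(437,347,.08)-P(357,297,.08)),"hub",P(320,297,.08))
k=P(407,427,.116);print("knob",k,np.hypot(*(k-C)),A(k-C))
E
```

```text
axis 6-12 0.03047957761271081 [0.5418592  0.03404485]
edge -33.73143659184593 hub [0.54216845 0.03512645]
knob [0.5658824  0.01278115] 0.03294363051594032 -38.09571734456481
```

Estimates agree on about -35.5°; 5.5° more reaches one o'clock.

apply_moves:
  increments:
    - [0.0014,0.0009,0,0]
    - [0.0014,0.0009,0,0]
    - [0,0,0,0]
    - [0,0,0,0]
    - [0,0,0,0]

```text
clock: 12.45
tcp_pos: [0.5671, 0.0172, 0.0872]
tool_rot: [-0.0, 0.727, 0.686, -0.001]
force: [-0.0, -4.5, 11.0]
finger_gap: 0.0156
grip_force: 30.0
```

```bash
python3 -c "
from h import *
st()"
```

```text
t 12.45 u,v mm [ 26.9 -15.8] r 31.2 ang -30.5 Frad 2.5 Ftan(ccw) -3.8 Fz 11.0 gap 0.0156 grip 30.0 z 0.0872
```

Stopped at one. Now clockwise: quickly to just before four, then gently.

apply_moves:
  increments:
    - [-0.0053,-0.0037,0,0]
    - [-0.0071,-0.0085,0,0]
    - [-0.0038,-0.0104,0,0]
    - [0,-0.0111,0,0]
    - [0.0014,-0.0054,0,0]
    - [0,0,0,0]
    - [0,0,0,0]

```text
clock: 13.15
tcp_pos: [0.5279, 0.0058, 0.0872]
tool_rot: [-0.0, 0.727, 0.686, 0.0]
force: [-0.4, 0.0, 8.8]
finger_gap: 0.0159
grip_force: 30.0
```

```bash
python3 -c "
from h import *
st()"
```

```text
t 13.15 u,v mm [-11.6 -29.6] r 31.8 ang -111.5 Frad 0.1 Ftan(ccw) -0.4 Fz 8.8 gap 0.0159 grip 30.0 z 0.0872
```

apply_moves:
  increments:
    - [0.0011,-0.0026,0,0]
    - [0.0013,-0.0025,0,0]
    - [0,0,0,0]

```text
clock: 13.45
tcp_pos: [0.5234, 0.0083, 0.0872]
tool_rot: [0.0, 0.727, 0.686, 0.0]
force: [1.6, -1.3, 8.3]
finger_gap: 0.0155
grip_force: 30.0
```

```bash
python3 -c "
from h import *
st()"
```

```text
t 13.45 u,v mm [-16.2 -27.3] r 31.8 ang -120.6 Frad 0.1 Ftan(ccw) 2.0 Fz 8.3 gap 0.0155 grip 30.0 z 0.0872
```

apply_moves:
  increments:
    - [0.0015,-0.0024,0,0]
    - [0.0017,-0.0022,0,0]
    - [0,0,0,0]

```text
clock: 13.75
tcp_pos: [0.519, 0.0116, 0.0872]
tool_rot: [0.0, 0.727, 0.686, 0.0]
force: [2.3, -2.1, 7.9]
finger_gap: 0.0152
grip_force: 30.0
```

```bash
python3 -c "
from h import *
st()"
```

```text
t 13.75 u,v mm [-20.8 -24.3] r 31.9 ang -130.6 Frad -0.1 Ftan(ccw) 3.2 Fz 7.9 gap 0.0152 grip 30.0 z 0.0872
```

apply_moves:
  increments:
    - [0.0019,-0.002,0,0]
    - [0.002,-0.0019,0,0]
    - [0,0,0,0]

```text
clock: 14.05
tcp_pos: [0.5153, 0.0158, 0.0872]
tool_rot: [0.0, 0.727, 0.686, 0.0]
force: [2.2, -2.1, 8.9]
finger_gap: 0.0153
grip_force: 30.0
```

```bash
python3 -c "
from h import *
st()"
```

```text
t 14.05 u,v mm [-24.8 -20.3] r 32.1 ang -140.6 Frad -0.6 Ftan(ccw) 3.0 Fz 8.9 gap 0.0153 grip 30.0 z 0.0872
```

apply_moves:
  increments:
    - [0.0022,-0.0017,0,0]
    - [0.0024,-0.0015,0,0]
    - [0,0,0,0]

```text
clock: 14.35
tcp_pos: [0.5113, 0.0212, 0.087]
tool_rot: [-0.001, 0.728, 0.686, -0.0]
force: [-1.5, 5.8, 10.6]
finger_gap: 0.015
grip_force: 30.0
```

```bash
python3 -c "
from h import *
st()"
```

```text
t 14.35 u,v mm [-29.1 -15.1] r 32.8 ang -152.6 Frad -1.0 Ftan(ccw) -5.9 Fz 10.6 gap 0.015 grip 30.0 z 0.087
```

apply_moves:
  increments:
    - [0.0025,-0.0013,0,0]
    - [0,0,0,0]
    - [0,0,0,0]

```text
clock: 14.65
tcp_pos: [0.5104, 0.0238, 0.087]
tool_rot: [-0.001, 0.727, 0.686, -0.0]
force: [0.3, 2.1, 9.8]
finger_gap: 0.0156
grip_force: 30.0
```

```bash
python3 -c "
from h import *
st()
im,T=snap('wrist')
for r in look_for('bolt_tab','wrist')[:2]: print(r)"
```

```text
t 14.65 u,v mm [-30.2 -12.6] r 32.7 ang -157.3 Frad -1.0 Ftan(ccw) -1.9 Fz 9.8 gap 0.0156 grip 30.0 z 0.087
{'xy': [5.8, 16.6], 'score': 0.23}
```

apply_moves:
  increments:
    - [0.0026,-0.0011,0,0]
    - [0,0,0,0]
    - [0,0,0,0]

```text
clock: 15.05
tcp_pos: [0.5097, 0.0261, 0.0871]
tool_rot: [-0.0, 0.727, 0.686, -0.0]
force: [1.1, 0.8, 9.0]
finger_gap: 0.0158
grip_force: 30.0
```

```bash
python3 -c "
from h import *
st()"
```

```text
t 15.05 u,v mm [-30.9 -10.3] r 32.6 ang -161.5 Frad -1.3 Ftan(ccw) -0.5 Fz 9.0 gap 0.0158 grip 30.0 z 0.0871
```

apply_moves:
  increments:
    - [0.0027,-0.0008,0,0]
    - [0,0,0,0]
    - [0,0,0,0]

```text
clock: 15.35
tcp_pos: [0.5091, 0.0288, 0.0871]
tool_rot: [-0.0, 0.727, 0.686, -0.0]
force: [-0.5, 1.3, 9.6]
finger_gap: 0.0152
grip_force: 30.0
```

```bash
python3 -c "
from h import *
st()"
```

```text
t 15.35 u,v mm [-31.7  -7.7] r 32.6 ang -166.4 Frad 0.3 Ftan(ccw) -1.4 Fz 9.6 gap 0.0152 grip 30.0 z 0.0871
```

apply_moves:
  increments:
    - [0.0027,-0.0006,0,0]
    - [0,0,0,0]
    - [0,0,0,0]

```text
clock: 15.65
tcp_pos: [0.5091, 0.0307, 0.0872]
tool_rot: [0.001, 0.727, 0.687, -0.0]
force: [1.2, -5.8, 9.2]
finger_gap: 0.0157
grip_force: 30.0
```

```bash
python3 -c "
from h import *
st()"
```

```text
t 15.65 u,v mm [-31.8  -5.8] r 32.3 ang -169.7 Frad -0.5 Ftan(ccw) 5.9 Fz 9.2 gap 0.0157 grip 30.0 z 0.0872
```

apply_moves:
  increments:
    - [0.0028,-0.0004,0,0]
    - [0,0,0,0]
    - [0,0,0,0]

```text
clock: 15.95
tcp_pos: [0.5093, 0.0323, 0.0872]
tool_rot: [0.001, 0.727, 0.687, -0.001]
force: [2.4, -14.1, 8.7]
finger_gap: 0.0159
grip_force: 30.0
```

```bash
python3 -c "
from h import *
st()"
```

```text
t 15.95 u,v mm [-31.7  -4.2] r 32.0 ang -172.5 Frad -1.3 Ftan(ccw) 14.3 Fz 8.7 gap 0.0159 grip 30.0 z 0.0872
```

The force climbs while the dial stays put, so the bolt stop is reached. I'll back off into the play, release and lift.

apply_moves:
  increments:
    - [-0.003,0.0005,0,0]
    - [-0.003,0.0006,0,0]
    - [0,0,0,0]

```text
clock: 16.25
tcp_pos: [0.5093, 0.0279, 0.0871]
tool_rot: [-0.0, 0.728, 0.686, -0.0]
force: [0.6, -0.9, 8.2]
finger_gap: 0.015
grip_force: 30.0
```

apply_moves:
  increments:
    - [0,0,0,0]
    - [0,0,0,0]
    - [0,0,0,0]
    - [0,0,-0.015,0]
    - [0,0,-0.02,0]
    - [0,0,-0.03,0]
    - [0,0,-0.03,0]
    - [-0.025,0.005,-0.02,0]
    - [-0.025,0.005,-0.02,0]
    - [-0.025,0.005,0,0]
    - [0,0,0,0]
    - [0,0,0,0]
  fingers: 0.4

```text
clock: 17.45
tcp_pos: [0.5196, -0.0475, 0.221]
tool_rot: [-0.001, 0.728, 0.686, -0.0]
force: [-0.4, 0.1, 0.1]
finger_gap: 0.0351
grip_force: 0.0
```

```bash
python3 - <<'E'
from h import *
im,T=snap("wrist"); print(T.round(4)); print(observe()["force"])
Z={"bolt_tab":.07,"lid_grip":.088}
for n,z in Z.items():
    for r in look_for(n,"wrist")[:1]: print(n,r,at_z("wrist",r["xy"],z,T)-[*C,0])
cv2.imwrite("pics/g.png",cv2.resize(im[:300,100:500],(800,600),interpolation=cv2.INTER_CUBIC)[:,:,::-1])
E
```

```text
[[ 5.930e-02  9.982e-01 -1.700e-03  5.196e-01]
 [ 9.982e-01 -5.930e-02  5.000e-04 -4.750e-02]
 [ 4.000e-04 -1.800e-03 -1.000e+00  2.210e-01]
 [ 0.000e+00  0.000e+00  0.000e+00  1.000e+00]]
[ 0.03636684  0.071171   -0.04216662]
bolt_tab {'xy': [271.7, 160.8], 'score': 0.51} [-0.00272174 -0.06590949  0.07      ]
```

View pics/g.png

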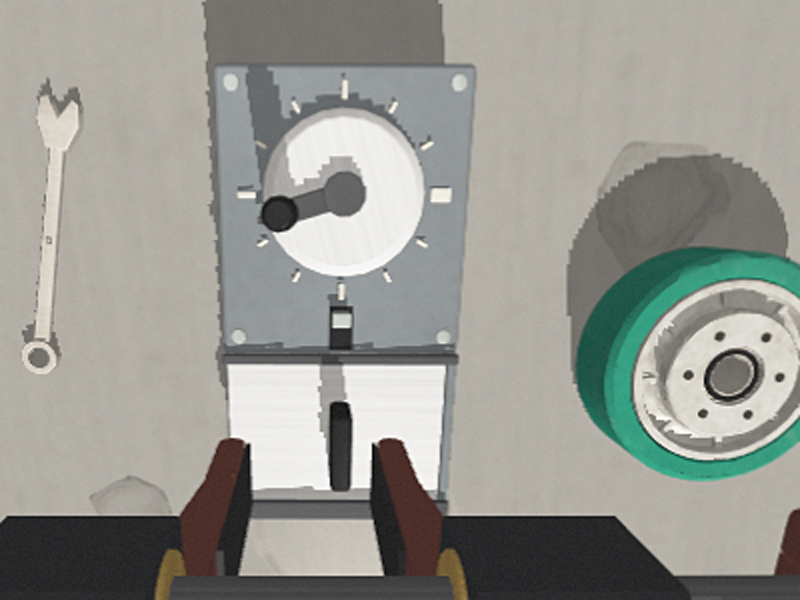

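The tab (341,318) is now at the dial end of its slot, where it sat at the lid end before, so the bolt is in. Next I'll locate the grip bar, which spans (341,405) to (341,490).

```bash
python3 - <<'E'
from h import *
T=T_tool()
p=[at_z("wrist",(100+x/2-.25,y/2-.25),.09,T) for x,y in [(341,406),(341,488)]]
print(p,np.linalg.norm(p[0]-p[1]))
g=(p[0]+p[1])/2; t=np.linalg.inv(T)@[*g[:2],.067,1]; print("tool shift",t.round(4))
E
```

```text
[array([ 0.53433943, -0.07050079,  0.09      ]), array([ 0.53230181, -0.11706981,  0.09      ])] 0.04661357263364075
tool shift [-0.0464  0.0165  0.1539  1.    ]
```

apply_moves:
  increments:
    - [-0.023,0.0082,0.02,0]
    - [-0.023,0.0083,0.02,0]
    - [0,0,0.03,0]
    - [0,0,0.03,0]
    - [0,0,0.02,0]
    - [0,0,0.02,0]
    - [0,0,0.012,0]
    - [0,0,0,0]
    - [0,0,0,0]

```text
clock: 18.5
tcp_pos: [0.5345, -0.094, 0.0699]
tool_rot: [-0.0, 0.727, 0.687, -0.0]
force: [0.4, 0.1, 0.4]
finger_gap: 0.035
grip_force: 0.0
```

apply_moves:
  increments:
    - [0,0,0,0]
    - [0,0,0,0]
    - [0,0,0,0]
    - [0,0,0,0]
  fingers: 0.0
  squeeze: 20

```text
clock: 18.9
tcp_pos: [0.5327, -0.0943, 0.0701]
tool_rot: [-0.001, 0.727, 0.686, -0.001]
force: [-5.6, -0.1, 6.5]
finger_gap: 0.0116
grip_force: 20.0
```

Gripped (gap 11.6 mm). First a small pull, checking the force, then the rest.

apply_moves:
  increments:
    - [0,-0.004,0,0]
    - [0,-0.004,0,0]
    - [0,0,0,0]
    - [0,0,0,0]

```text
clock: 19.3
tcp_pos: [0.5264, -0.0939, 0.0701]
tool_rot: [0.0, 0.727, 0.686, 0.0]
force: [1.0, 0.9, 6.4]
finger_gap: 0.0118
grip_force: 20.0
```

apply_moves:
  increments:
    - [0,-0.008,0,0]
    - [0,-0.008,0,0]
    - [0,-0.008,0,0]
    - [0,-0.008,0,0]
    - [0,-0.008,0,0]
    - [0,-0.008,0,0]
    - [0,-0.004,0,0]
    - [0,-0.004,0,0]
    - [0,-0.002,0,0]
    - [0,0,0,0]
    - [0,0,0,0]

```text
clock: 20.4
tcp_pos: [0.4678, -0.0903, 0.0701]
tool_rot: [-0.0, 0.727, 0.686, 0.0]
force: [1.3, 3.8, 8.5]
finger_gap: 0.012
grip_force: 20.0
```

apply_moves:
  increments:
    - [0,-0.002,0,0]
    - [0,-0.002,0,0]
    - [0,0,0,0]
    - [0,0,0,0]

```text
clock: 20.8
tcp_pos: [0.4677, -0.0904, 0.0702]
tool_rot: [0.003, 0.727, 0.686, 0.003]
force: [14.0, 6.2, -6.6]
finger_gap: 0.012
grip_force: 20.0
```

At the end stop (65 mm of travel, force rising). I'll relax, release, lift and look.

apply_moves:
  increments:
    - [0,0.003,0,0]
    - [0,0,0,0]

```text
clock: 21.0
tcp_pos: [0.4678, -0.0904, 0.0701]
tool_rot: [0.0, 0.727, 0.686, 0.001]
force: [4.2, 4.8, 5.3]
finger_gap: 0.0118
grip_force: 20.0
```

apply_moves:
  increments:
    - [0,0,0,0]
    - [0,0,0,0]
    - [0,0,0,0]
    - [0,0,-0.015,0]
    - [0,0,-0.02,0]
    - [0,0,-0.03,0]
    - [0,0,-0.03,0]
    - [-0.01,0.02,-0.03,0]
    - [-0.01,0.02,-0.02,0]
    - [-0.01,0.02,0,0]
    - [0,0,0,0]
    - [0,0,0,0]
  fingers: 0.4

```text
clock: 22.2
tcp_pos: [0.5243, -0.1238, 0.2138]
tool_rot: [-0.001, 0.727, 0.686, -0.001]
force: [0.3, -0.8, 0.2]
finger_gap: 0.0349
grip_force: 0.0
```

```bash
python3 - <<'E'
from h import *
im,T=snap("wrist"); print(T[:3,3],observe()["force"])
sd,_=snap("side")
cv2.imwrite("pics/i.png",np.hstack([cv2.resize(im[:300,60:460],(400,300)),cv2.resize(sd[80:380,56:456],(400,300))])[:,:,::-1])
E
```

```text
[ 0.5242885  -0.12380518  0.21375276] [-0.84214692  0.02857771  0.15515318]
```

View pics/i.png

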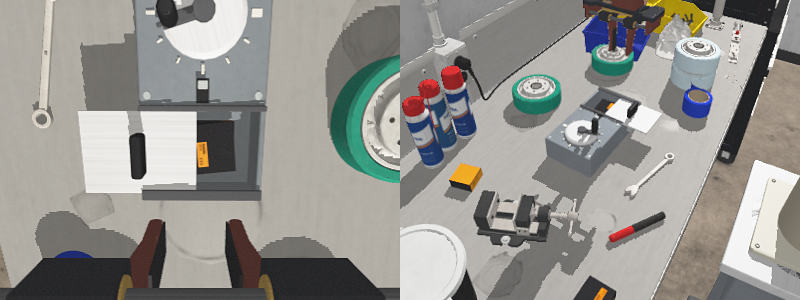

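The lid is open with the carton visible, the bar is at about (138,156), the gripper is clear, and the bystanders are undisturbed. I'll measure the bar once more, then hand in.

```bash
python3 - <<'E'
from h import *
T=T_tool(); im,T=snap("wrist")
g=im[134:180,180:220].mean(2)<60; ys,xs=np.nonzero(g[:15]); print(at_z("wrist",(180+xs.mean(),141),.09,T), at_z("wrist",(180+np.nonzero(g)[1].mean(),156),.09,T))
E
```

```text
[ 0.47167702 -0.07884784  0.09      ] [ 0.47053991 -0.09321859  0.09      ]
```

```bash
python3 - <<'E'
from h import *
im,T=snap("wrist")
for row in (145,155,165):
    l=im[row,175:225].mean(1); i=np.argmax(l<100); e=175+i-1+(l[i-1]-100)/(l[i-1]-l[i]); print(l[max(0,i-3):i+16].round(),at_z("wrist",(e,row),.09,T)[:2])
E
```

```text
[234. 238. 222.  47.  43.  48.  48.  47.  52.  49.  51.  52.  46.  43.
  38.  32.  32.  25.  91.] [ 0.46391429 -0.08220837]
[238. 234. 169.  28.  44.  44.  48.  48.  49.  48.  49.  48.  46.  40.
  36.  31.  31.  17. 175.] [ 0.46353651 -0.09184384]
[236. 239. 222.  68.  36.  49.  46.  47.  48.  51.  50.  51.  48.  43.
  36.  32.  30.  25.  92.] [ 0.46267714 -0.10163073]
```

Edge measurement suggests it may sit up to about 1 mm short of the stop, so I'll nudge it home with the open fingers straddling the bar (no squeeze).

apply_moves:
  increments:
    - [0.01,-0.02,0,0]
    - [0.01,-0.02,0.02,0]
    - [0.01,-0.02,0.03,0]
    - [0,0,0.03,0]
    - [0,0,0.03,0]
    - [0,0,0.02,0]
    - [0,0,0.013,0]
    - [0,0,0,0]
    - [0,-0.005,0,0]
    - [0,-0.005,0,0]
    - [0,0,0,0]
    - [0,0,0,0]

```text
clock: 23.6
tcp_pos: [0.4577, -0.0901, 0.0724]
tool_rot: [0.001, 0.727, 0.686, 0.0]
force: [-0.4, -0.1, -1.3]
finger_gap: 0.0355
grip_force: 0.0
```

apply_moves:
  increments:
    - [0,-0.002,0,0]
    - [0,-0.002,0,0]
    - [0,0,0,0]
    - [0,0,0,0]

```text
clock: 24.0
tcp_pos: [0.4562, -0.0901, 0.0723]
tool_rot: [0.002, 0.727, 0.686, 0.002]
force: [7.1, 1.3, -2.7]
finger_gap: 0.0348
grip_force: 3.4
```

apply_moves:
  increments:
    - [0,-0.0015,0,0]
    - [0,0,0,0]
    - [0,0,0,0]

```text
clock: 24.3
tcp_pos: [0.4562, -0.0903, 0.0725]
tool_rot: [0.003, 0.727, 0.686, 0.003]
force: [10.7, 0.8, -8.0]
finger_gap: 0.0352
grip_force: 5.4
```

apply_moves:
  increments:
    - [0,0.007,0,0]
    - [0,0.007,0,0]
    - [0,0,0,0]
    - [0,0,-0.02,0]
    - [0,0,-0.03,0]
    - [0,0,-0.04,0]
    - [0,0,-0.04,0]
    - [0,0,-0.02,0]
    - [0,0,0,0]
    - [0,0,0,0]
    - [0,0,0,0]

```text
clock: 25.4
tcp_pos: [0.4648, -0.0902, 0.2203]
tool_rot: [-0.001, 0.727, 0.686, -0.001]
force: [0.3, -0.2, -0.7]
finger_gap: 0.0353
grip_force: 0.0
```

```bash
python3 - <<'E'
from h import *
s=observe();print(s["tcp_pos"],s["force"])
print(sign_off())
E
```

```text
[ 0.46476636 -0.09021859  0.22025462] [ 0.33422793 -0.22027503 -0.66237486]
the job is handed in; nothing more can be done
None
```

The box is unlocked with the bolt snapped in, the lid is open to its end stop, the gripper is clear, and the job was handed in at about 25 s.

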